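# Clear the tape roll and set a straightedge against a circuit module

### The arm

A 6-joint arm with a two-finger parallel gripper is mounted at the origin on the work surface. World frame = base frame: x ahead of the robot, y to its left, z up, the work surface at z = 0. Lengths are in m, angles in rad, forces in N, time in s.
With the tool pointing down it reaches from about 0.25 to 0.725 m from the base axis. Payload 9.7 kg.
Tool frame: the origin (TCP) lies on the centre line of the jaws, within the pads' length; the fingertips stand 22 mm ahead of it and the grasp point (between the pads) lies 3 mm ahead of it; z points along the fingers, y is the line along which they close (so a half turn about z gives the same grasp; the last joint's range is limited). The gripper opens to 85 mm and grips with 20 to 120 N. Pads are 22 mm wide; open, the fingers measure 114 mm over their backs; the gripper's body (76 mm by 85 mm) begins 54 mm behind the grasp point. The pads swing forward as they close: fully open they stand 13 mm farther back than shut.
Start: joints at [-1.337, 0.087, 0.176, 1.66, 0, 1.571], TCP at [0.127, -0.535, 0.253] pointing down, gripper open.
Joint ranges: [-3.13, 3.13], [-0.85, 1.81], [-1.15, 1.24], [-2.2, 2.28], [-1.44, 1.52], [-3.14, 3.14]. Speed limits (rad/s): [2.22, 2.22, 2.57, 3.14, 3.14, 3.14].

### API

Orientations are given as [roll, pitch, yaw] about the fixed x, y, z axes, in that order (R = Rz(yaw) Ry(pitch) Rx(roll)).
In Python, from bench import r, viewer, order gives the robot as it stands.
- The arm moves only by the tool play_rows, never from a script. Its argument "steps" is a list of rows, each an object with "dp": the shift along the world's x, y, z in mm, a list of three; "rotation": the turn, a rotation vector about the world's x, y, z in degrees, a list of three; "claw": the gripper's target within -1 to 1 (fully open at 1, half-way at 0, shut at -1). A call has 1 to 8 rows; each row shifts and turns the commanded pose from where the row before left it; what a row does not reach is not made up. A row lasts 1/8 s, in which the tool goes at most 62.5 mm and 10.7 degrees, less where a joint would pass 70% of its speed; a pose out of reach is approached as far as the arm can. A call is refused whole if a number of a shift passes 62.5 or a number of a turn 10.7, either way. A call with a gripper value outside its range is refused whole. The fingers move at their own pace and stop on an object; "grip_force" is the grip in N (left out, the last holds). Time passes only in rows, so rows that do not move let the fingers close. It gives the time, the measured TCP pose, the force, the opening and the grip force at its end, in the units of the state.
- r.state(): the state, without advancing time (a new reading comes with each control period).
- viewer.snapshot(name): name is "side" or "top"; returns a dict with "image" (400x640x3 uint8, red, green, blue), "depth" (400x640 float32, m along the optical axis (not along the pixel's ray), 0 where there is no reading), "K" (3x3 intrinsics, pixels), "R" (3x3) and "t" (3): a world point X has camera coordinates R X + t. Camera axes: x right, y down, z forward; pixel columns grow to the right and rows downward; lengths in m; the calibration is good to about 2 mm. A picture is of the moment at which its call begins.
- order.job_done(): hands the job in; it is judged then, once.
The state is a dict: "time_s": time; "joints": joint angles; "dq": joint speeds; "tau": joint torques, N m; "position": TCP position; "tcp_rot": TCP orientation; "wrist_force": force on the tool from outside, world axes, zero at the start; "moment": the same for the moment, N m; "grip_width": finger opening in m; "gripper_force": force on a finger pad.
Only numpy, scipy, OpenCV 4.12 (cv2) and the standard library are available. Lean on these libraries where they do the work, as an engineer would, in place of code of your own. Each camera call takes 0.05 s, during which the arm holds its last target. There are 200 camera calls.

### The job

The straightedge is to lie against the front edge of the circuit module for marking out, but a roll of tape is in the way. First put the tape roll flat on the dark cutting mat, wholly within it; then slide the straightedge, without lifting it off the bench mat, up to the module and press it home with a light but definite push, never hard, so that it covers the whole front edge, and leave it lying flush and touching. How far the module stands forward in its holder is not known beforehand, so feel for it; leave the other things on the bench where they are.

Things in the scene. Friction and masses are not known exactly. Their poses are not given: they have to be found in the camera images.
- tape_roll: Brown roll of tape lying flat, a ring of outer diameter 84, inner diameter 60 and height 25 mm, about 140 g; open through the middle. Origin: centre of its underside, z up. It starts between the straightedge and the module's front face. 
- cutting_mat: Dark grid-lined square, 150 x 150 mm and practically without thickness, on the blue bench mat, left or right of the work (the other side holds a grey divided parts tray of about the same size). Origin: its centre, at the height of the blue mat's surface (which is 3 mm above the table); x and y along its sides.
- module_seat (a point): Same point and axes as the holder's origin. The module is a black block with a circuit board on top, 150 mm along y, 100 mm along x, held rigidly in the holder. Its front face (an aluminium edge strip on stiff springs, giving 4 mm at most, 4 to 22 mm above the mat) stands anywhere from x = 0 to +30 mm here, not reported: find it by touch or sight. Its top parts reach 34 mm.
- straightedge: Plain aluminium bar, 200 mm long (its y), 45 mm wide (its x) and 10 mm thick, about 250 g, lying on the blue bench mat on the robot's side of the module. Origin: centre of its underside; z up; +x points to its front long face, 22.5 mm from the origin, which goes against the module. It is slid, not lifted.
- holder: Fixed holder of the circuit module. Origin on the blue mat's surface, in line with the module's middle; x points level towards the module's back, square to its front face, y along that face, z up. Aluminium cheeks at the module's ends (y = 77 to 89 mm either side, x = 62 to 108, 30 mm high); a knob on the +y side reaches y = 111 mm, x = 85, 28 mm high. 
- solder_reel: Steel solder reel standing upright, diameter 48, height 40 mm, beside the module's +y end, a little behind its front edge. A bystander; origin: centre of its underside.
- screwdriver: Black-handled screwdriver, 150 mm long, lying along its x beside the module's -y end. A bystander; origin: centre of its underside.
- flux_jar: Jar, diameter 48, height 55 mm, far left. A bystander; origin: centre of its underside.
- brush: Brush with wooden handle, 160 mm, lying near the robot, left. A bystander; origin: centre of its underside.
- offcut: Flat brown board offcut, 90 x 60 x 8 mm, near the robot, right. A bystander; origin: centre of its underside.
- tip_pot: Dark steel pot, diameter 60, height 45 mm, far right. A bystander; origin: centre of its underside.
There are look-alikes about, which are no part of the job. Of the things like the tape_roll, leave any that is purple or yellow; of the rest the smaller one is meant.

How it is judged:
By the outcome, as a careful person would: the job done as asked, in the order asked, and still so for the second after the job is handed in, with the robot touching nothing.
It also fails if it takes over 61 s, if anything falls off the work surface, if the arm or the gripper's body presses on something with over 40 N, if the wrist force passes 120 N, or if a joint passes its speed limit or range.

## Working session

There is one attempt and no reset: what is moved stays moved. The work goes in short steps, Python scripts to look and compute and a tool call to move; the robot and the scene stay as the last step left them, time stands still between calls to the robot, and variables do not carry over. Pictures are saved under pics/ and viewed, at most 10 in all, crops included, and the job is handed in when it is done.

Besides the shell and the picture viewer there is one more tool, called after "Call:" as a command line: name --argument value ..., lists and objects as JSON in quotes. play_rows: Moves the arm, as the interface text tells. Its arguments: {"type":"object","properties":{"steps":{"type":"array","items":{"type":"object","properties":{"dp":{"type":"array","items":{"type":"number"}},"rotation":{"type":"array","items":{"type":"number"}},"claw":{"type":"number"}}}},"grip_force":{"type":"number"}},"required":["steps"]}

```bash
mkdir -p pics; cat > h.py <<'E'
import numpy as np, cv2
from bench import r, viewer, order
def snap(n,tag):
    s=viewer.snapshot(n); np.savez(f'{tag}.npz',**s); cv2.imwrite(f'pics/{tag}.png',cv2.cvtColor(s['image'],cv2.COLOR_RGB2BGR)); return s
def load(tag): return np.load(f'{tag}.npz')
def ray(s,u,v,z):  # world point on plane z
    K,R,t=s['K'],s['R'],s['t']; d=R.T@np.linalg.inv(K)@[u,v,1]; c=-R.T@t
    return c+d*(z-c[2])/d[2]
def dep(s,u,v):
    K,R,t=s['K'],s['R'],s['t']; z=s['depth'][int(v),int(u)]
    return R.T@(z*(np.linalg.inv(K)@[u,v,1])-t)
E
python3 - <<'E'
from h import *
for n in('top','side'):
    s=snap(n,n+'0'); print(n,s['K'],-s['R'].T@s['t'],s['R'])
print(r.state())
E
```

```text
top [[446.91184325   0.         324.42126383]
 [  0.         446.91184325 204.13506435]
 [  0.           0.           1.        ]] [ 0.30518943 -0.01851054  1.24120935] [[-0.03003068 -0.99950825 -0.00902303]
 [-0.99017305  0.0309813  -0.13637265]
 [ 0.13658513  0.00483899 -0.99061652]]
side [[381.24173519   0.         315.72818746]
 [  0.         381.24173519 192.36782726]
 [  0.           0.           1.        ]] [-0.288487    0.68625368  0.77743169] [[-0.67552695 -0.73721292  0.01343313]
 [-0.43939849  0.38786824 -0.81023898]
 [ 0.59210836 -0.55324076 -0.58594569]]
{'time_s': 0.1, 'joints': array([-1.33702559e+00,  8.74146087e-02,  1.75220143e-01,  1.65979197e+00,
       -6.44060247e-07,  1.57081663e+00]), 'dq': array([ 0.00059696, -0.00097325,  0.00176556, -0.00027517, -0.00060602,
        0.00147404]), 'tau': array([-1.60387684e-03, -5.21557367e+01,  4.65655482e+01,  1.59931689e-02,
       -9.61072988e-05, -1.01712638e-07]), 'position': array([ 0.12736581, -0.5348717 ,  0.25265218]), 'tcp_rot': array([-3.14040255e+00,  6.68221602e-07,  2.33750437e-01]), 'wrist_force': array([-0.24464938,  0.76705245,  0.62586094]), 'moment': array([ 0.01078526, -0.05555732, -0.01470173]), 'gripper_force': 0.0, 'grip_width': 0.08567083102911004}
```

View pics/top0.png

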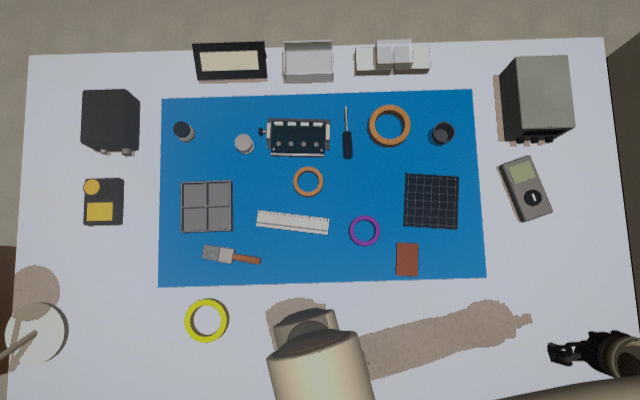

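View pics/side0.png

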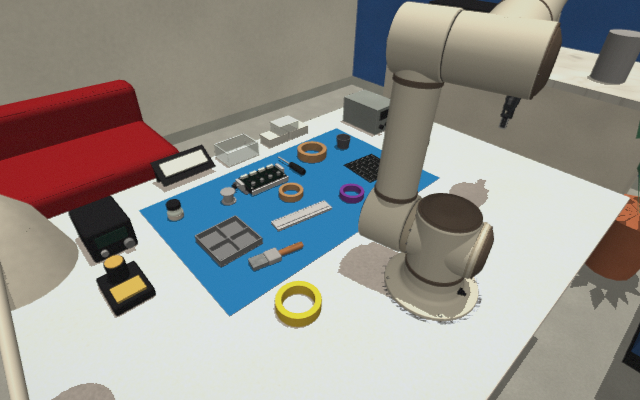

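Ring candidates in the top view are brown (308,181), larger brown (389,125), purple (365,231) and yellow (206,321). I choose the smaller brown one at (308,181). The mat is at (431,201), the module at (298,138) and the straightedge at (293,222).

```bash
python3 - <<'E'
from h import *
im=cv2.imread('pics/top0.png')[112:242,245:405]
cv2.imwrite('pics/crop1.png',cv2.resize(im,None,fx=4.6,fy=4.6,interpolation=cv2.INTER_CUBIC))
s=load('top0')
I=s['image'].astype(int)
# ring by colour, ruler by brightness
hsv=cv2.cvtColor(s['image'],cv2.COLOR_RGB2HSV)
def blob(m,box):
    x0,y0,x1,y1=box; k=np.zeros_like(m); k[y0:y1,x0:x1]=m[y0:y1,x0:x1]
    return np.argwhere(k)[:,::-1].astype(np.float32)
ring=blob((hsv[...,0]<25)&(hsv[...,1]>80),(285,160,330,200))
c,rd=cv2.minEnclosingCircle(ring); print('ring',c,rd,ray(s,*c,.026))
rul=blob(hsv[...,1]<90,(250,203,336,240))
q=cv2.minAreaRect(rul); print('ruler',q)
print([ray(s,*p,.013).round(4) for p in cv2.boxPoints(q)])
for p in [(404,174),(459,176),(458,230),(403,227)]: print('mat',ray(s,*p,.003).round(4))
E
```

```text
ring (307.6542053222656, 181.25466918945312) 14.826742172241211 [0.53803073 0.03185294 0.026     ]
ruler ((292.38421630859375, 221.94927978515625), (72.22103881835938, 16.75392723083496), 6.952957630157471)
[array([0.4199, 0.1794, 0.013 ]), array([0.466 , 0.1733, 0.013 ]), array([ 0.4355, -0.0247,  0.013 ]), array([ 0.3897, -0.0176,  0.013 ])]
mat [ 0.5546 -0.2392  0.003 ]
mat [ 0.5439 -0.3933  0.003 ]
mat [ 0.3921 -0.3798  0.003 ]
mat [ 0.4051 -0.2283  0.003 ]
```

View pics/crop1.png

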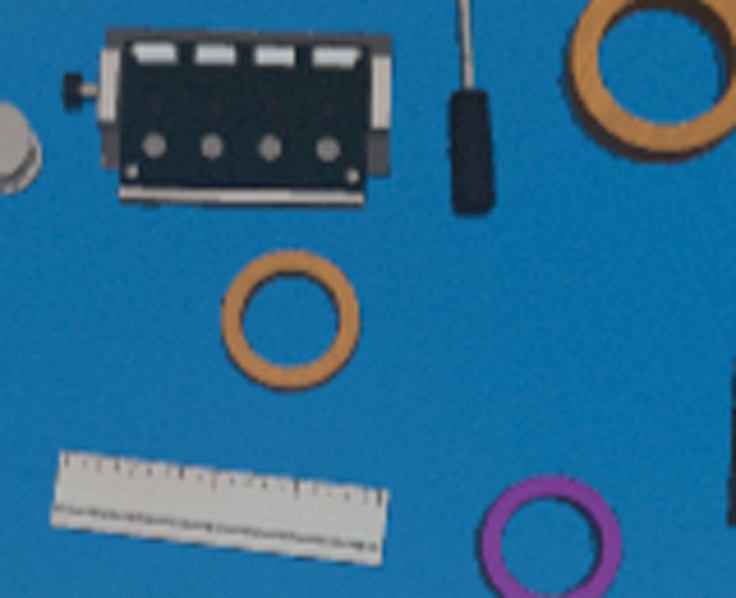

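The crop confirms the small brown ring, at crop (290,320), between the ruler and the module. The module's front strip runs from crop (120,199) to (364,204).

```bash
python3 - <<'E'
from h import *
s=load('top0')
P=lambda a,b,z: ray(s,245+a/4.6,112+b/4.6,z)
A,B=P(120,198,.025),P(364,204,.025); print('front',A,B,np.linalg.norm(A-B),(A+B)/2,'yaw',np.degrees(np.arctan2(B[0]-A[0],A[1]-B[1])))
A,B=P(120,38,.025),P(366,42,.025); print('back',A,B)
for n,p in dict(reel=(38,165),drv_tip=(472,213),drvL=(450,200)).items(): print(n,P(*p,.01))
E
```

```text
front [0.61585076 0.13213892 0.025     ] [ 0.60734075 -0.01579824  0.025     ] 0.14818171864144725 [0.61159575 0.05817034 0.025     ] yaw -3.2922823238431205
back [0.71650286 0.13075542 0.025     ] [ 0.7089747 -0.0200692  0.025    ]
reel [0.64215714 0.18426578 0.01      ]
drv_tip [ 0.60328189 -0.08176115  0.01      ]
drvL [ 0.61187765 -0.06857925  0.01      ]
```

Call:
play_rows --steps '[{"dp": [25,35,0],"rotation": [0,0,-2],"claw": 0.0},{"dp": [25,35,0],"rotation": [0,0,-2],"claw": 0.0},{"dp": [25,35,0],"rotation": [0,0,-2],"claw": 0.0},{"dp": [25,35,0],"rotation": [0,0,-2],"claw": 0.0},{"dp": [25,33,0],"rotation": [0,0,-2],"claw": 0.0},{"dp": [25,33,0],"rotation": [0,0,-2],"claw": 0.0},{"dp": [25,33,0],"rotation": [0,0,-1.4],"claw": 0.0},{"dp": [25,33,0],"claw": 0.0}]' --grip_force 30

```text
invalid input
```

Call:
play_rows --steps '[{"dp": [25,35,0],"rotation": [0,0,-2],"claw": 0.0},{"dp": [25,35,0],"rotation": [0,0,-2],"claw": 0.0},{"dp": [25,35,0],"rotation": [0,0,-2],"claw": 0.0},{"dp": [25,35,0],"rotation": [0,0,-2],"claw": 0.0},{"dp": [25,33,0],"rotation": [0,0,-2],"claw": 0.0},{"dp": [25,33,0],"rotation": [0,0,-2],"claw": 0.0},{"dp": [25,33,0],"rotation": [0,0,-1.4],"claw": 0.0},{"dp": [25,33,0],"rotation": [0,0,0],"claw": 0.0}]' --grip_force 30

```text
time_s: 1.1
position: [0.328, -0.2618, 0.253]
tcp_rot: [-3.141, 0.0, -0.001]
wrist_force: [0.3, 0.2, -0.4]
grip_width: 0.0425
gripper_force: 0.0
```

Call:
play_rows --steps '[{"dp": [28,34,0],"rotation": [0,0,0],"claw": 0.0},{"dp": [28,34,-10],"rotation": [0,0,0],"claw": 0.0},{"dp": [28,34,-20],"rotation": [0,0,0],"claw": 0.0},{"dp": [28,34,-20],"rotation": [0,0,0],"claw": 0.0},{"dp": [28,34,-20],"rotation": [0,0,0],"claw": 0.0},{"dp": [28,34,-20],"rotation": [0,0,0],"claw": 0.0},{"dp": [28,34,-30],"rotation": [0,0,0],"claw": 0.0},{"dp": [14,18,-20],"rotation": [0,0,0],"claw": 0.0}]'

```text
time_s: 2.1
position: [0.5378, -0.0053, 0.1113]
tcp_rot: [-3.141, 0.002, 0.001]
wrist_force: [-0.2, -0.4, -0.0]
grip_width: 0.043
gripper_force: 0.0
```

```bash
python3 - <<'E'
from h import *
print(r.state()['position'])
s=snap('side','side1'); t=snap('top','top1')
a=cv2.resize(cv2.imread('pics/side1.png')[120:240,210:370],None,fx=4.6,fy=4.6,interpolation=cv2.INTER_CUBIC)
cv2.imwrite('pics/c2.png',a)
E
```

```text
[ 0.53776899 -0.00528116  0.1112761 ]
```

View pics/c2.png

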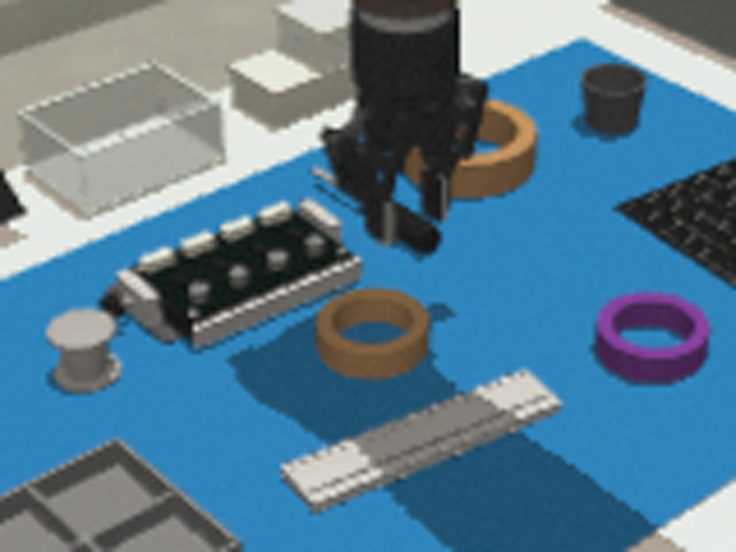

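The fingers, at crop (385,215) and (440,205), stand above the ring's far wall. The ring is at crop (373,330), and I'll descend onto that wall.

Call:
play_rows --steps '[{"dp": [0,1,-20],"rotation": [0,0,0],"claw": 0.0},{"dp": [0,0,-20],"rotation": [0,0,0],"claw": 0.0},{"dp": [0,0,-18],"rotation": [0,0,0],"claw": 0.0},{"dp": [0,0,-13],"rotation": [0,0,0],"claw": 0.0},{"dp": [0,0,-8],"rotation": [0,0,0],"claw": 0.0},{"dp": [0,0,-4],"rotation": [0,0,0],"claw": 0.0}]'

```text
time_s: 2.95
position: [0.5374, -0.0061, 0.0301]
tcp_rot: [-3.142, 0.0, -0.0]
wrist_force: [0.3, 0.2, -0.0]
grip_width: 0.0432
gripper_force: 0.0
```

Call:
play_rows --steps '[{"dp": [0,0,0],"rotation": [0,0,0],"claw": -0.3},{"dp": [0,0,0],"rotation": [0,0,0],"claw": -0.6},{"dp": [0,0,0],"rotation": [0,0,0],"claw": -1},{"dp": [0,0,0],"rotation": [0,0,0],"claw": -1},{"dp": [0,0,0],"rotation": [0,0,0],"claw": -1},{"dp": [0,0,0],"rotation": [0,0,0],"claw": -1}]'

```text
time_s: 3.7
position: [0.5378, -0.0061, 0.0309]
tcp_rot: [3.141, -0.001, -0.0]
wrist_force: [-1.4, -0.6, 5.2]
grip_width: 0.0123
gripper_force: 31.0
```

Call:
play_rows --steps '[{"dp": [0,0,8],"rotation": [0,0,0],"claw": -1},{"dp": [0,0,20],"rotation": [0,0,0],"claw": -1},{"dp": [0,0,30],"rotation": [0,0,0],"claw": -1},{"dp": [-5,-20,20],"rotation": [0,0,0],"claw": -1},{"dp": [-7,-35,0],"rotation": [0,0,0],"claw": -1},{"dp": [-7,-40,0],"rotation": [0,0,0],"claw": -1},{"dp": [-7,-40,0],"rotation": [0,0,0],"claw": -1},{"dp": [-7,-40,0],"rotation": [0,0,0],"claw": -1}]'

```text
time_s: 4.7
position: [0.5039, -0.1821, 0.1083]
tcp_rot: [-3.141, 0.0, 0.0]
wrist_force: [0.7, 0.8, -1.8]
grip_width: 0.0117
gripper_force: 30.6
```

Call:
play_rows --steps '[{"dp": [-7,-40,0],"rotation": [0,0,0],"claw": -1},{"dp": [-7,-40,0],"rotation": [0,0,0],"claw": -1},{"dp": [-7,-37,0],"rotation": [0,0,0],"claw": -1},{"dp": [-7,-30,-10],"rotation": [0,0,0],"claw": -1},{"dp": [-3,-20,-20],"rotation": [0,0,0],"claw": -1},{"dp": [0,0,-15],"rotation": [0,0,0],"claw": -1},{"dp": [0,0,0],"rotation": [0,0,0],"claw": -1}]'

```text
time_s: 5.58
position: [0.4727, -0.3466, 0.0611]
tcp_rot: [-3.139, 0.003, 0.0]
wrist_force: [-1.4, 0.0, -1.1]
grip_width: 0.0122
gripper_force: 30.7
```

```bash
python3 - <<'E'
from h import *
print(r.state()['position'],r.state()['grip_width'])
snap('side','side2'); t=snap('top','top2')
a=cv2.resize(cv2.imread('pics/top2.png')[90:280,240:480],None,fx=3.1,fy=3.1,interpolation=cv2.INTER_CUBIC)
cv2.imwrite('pics/c3.png',a)
E
```

```text
[ 0.47268164 -0.3466426   0.06113718] 0.012204038399877012
```

View pics/c3.png

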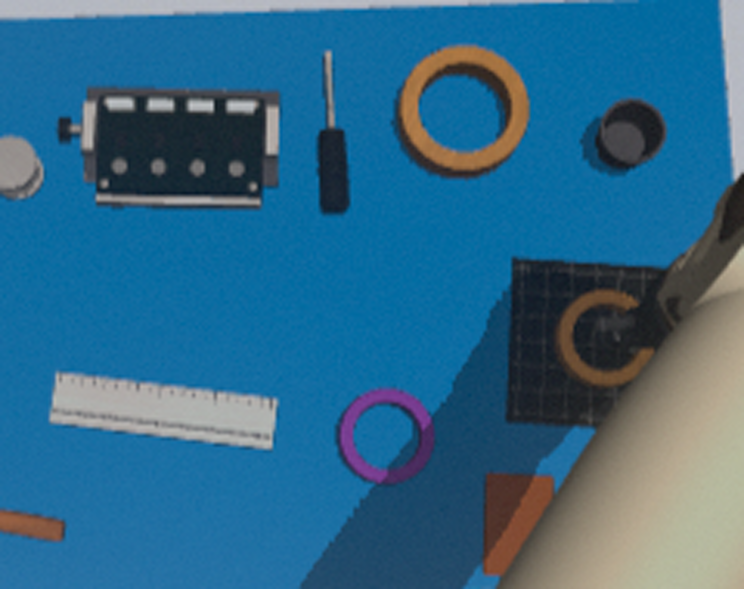

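The tape ring, at crop (608,337), hangs over the middle of the cutting mat, so I'll lower it.

Call:
play_rows --steps '[{"dp": [0,0,-12],"rotation": [0,0,0],"claw": -1},{"dp": [0,0,-10],"rotation": [0,0,0],"claw": -1},{"dp": [0,0,-5],"rotation": [0,0,0],"claw": -1},{"dp": [0,0,-3],"rotation": [0,0,0],"claw": -1},{"dp": [0,0,0],"rotation": [0,0,0],"claw": -1}]'

```text
time_s: 6.3
position: [0.4734, -0.348, 0.0332]
tcp_rot: [-3.142, 0.0, -0.0]
wrist_force: [0.2, 0.1, -1.7]
grip_width: 0.012
gripper_force: 30.7
```

Call:
play_rows --steps '[{"dp": [0,0,0],"rotation": [0,0,0],"claw": -0.5},{"dp": [0,0,0],"rotation": [0,0,0],"claw": -0.1},{"dp": [0,0,0],"rotation": [0,0,0],"claw": -0.1},{"dp": [0,0,0],"rotation": [0,0,0],"claw": -0.1},{"dp": [0,0,10],"rotation": [0,0,0],"claw": -0.1},{"dp": [0,0,25],"rotation": [0,0,0],"claw": -0.1},{"dp": [0,0,40],"rotation": [0,0,0],"claw": -0.1}]'

```text
time_s: 7.18
position: [0.4729, -0.3477, 0.1087]
tcp_rot: [-3.14, 0.002, -0.0]
wrist_force: [-0.2, -0.9, 0.8]
grip_width: 0.0383
gripper_force: 0.0
```

Call:
play_rows --steps '[{"dp": [-12,40,0],"rotation": [0,0,-1.1],"claw": 0},{"dp": [-12,56,0],"rotation": [0,0,-1.1],"claw": 0.5},{"dp": [-12,56,0],"rotation": [0,0,-1.1],"claw": 1},{"dp": [-12,56,0],"rotation": [0,0,-1.1],"claw": 1},{"dp": [-12,56,0],"rotation": [0,0,-1.1],"claw": 1},{"dp": [-12,56,0],"rotation": [0,0,-1.1],"claw": 1},{"dp": [-13,56,0],"rotation": [0,0,-1.1],"claw": 1},{"dp": [-13,56,-10],"rotation": [0,0,-1.0],"claw": 1}]'

```text
time_s: 8.18
position: [0.3688, -0.0037, 0.0996]
tcp_rot: [-3.075, -0.001, -0.056]
wrist_force: [0.3, -0.2, 0.2]
grip_width: 0.0856
gripper_force: 0.0
```

Call:
play_rows --steps '[{"dp": [0,0,0],"rotation": [0,0,0],"claw": 1},{"dp": [0,0,0],"rotation": [0,0,0],"claw": 1}]'

```text
time_s: 8.43
position: [0.3695, -0.005, 0.0991]
tcp_rot: [-3.077, -0.0, -0.059]
wrist_force: [0.6, -0.1, 0.3]
grip_width: 0.0856
gripper_force: 0.0
```

```bash
python3 - <<'E'
from h import *
st=r.state();print(st['position'],st['tcp_rot'],st['grip_width'],st['wrist_force'],st['joints'].round(2))
s=snap('side','side3'); t=snap('top','top3')
a=cv2.resize(cv2.imread('pics/top3.png')[130:290,200:470],None,fx=2.9,fy=2.9,interpolation=cv2.INTER_CUBIC)
b=cv2.resize(cv2.imread('pics/side3.png')[130:290,200:470],None,fx=2.9,fy=2.9,interpolation=cv2.INTER_CUBIC)
cv2.imwrite('pics/c4.png',b)
tt=load('top3');hsv=cv2.cvtColor(tt['image'],cv2.COLOR_RGB2HSV)
m=np.zeros((400,640),bool);m[165:240,395:470]=True
q=np.argwhere(m&(hsv[...,0]<25)&(hsv[...,1]>80))[:,::-1].astype(np.float32)
c,rd=cv2.minEnclosingCircle(q);print('ring',c,rd,ray(tt,*c,.026))
E
```

```text
[ 0.36946289 -0.0050472   0.09905052] [-3.07672179e+00 -2.56592003e-04 -5.88132069e-02] 0.08559236901982316 [ 0.57330552 -0.0706325   0.30862057] [-0.06 -0.36 -0.52  1.41  0.06  3.14]
ring (433.06988525390625, 199.75807189941406) 15.521116256713867 [ 0.47553392 -0.31077452  0.026     ]
```

View pics/c4.png

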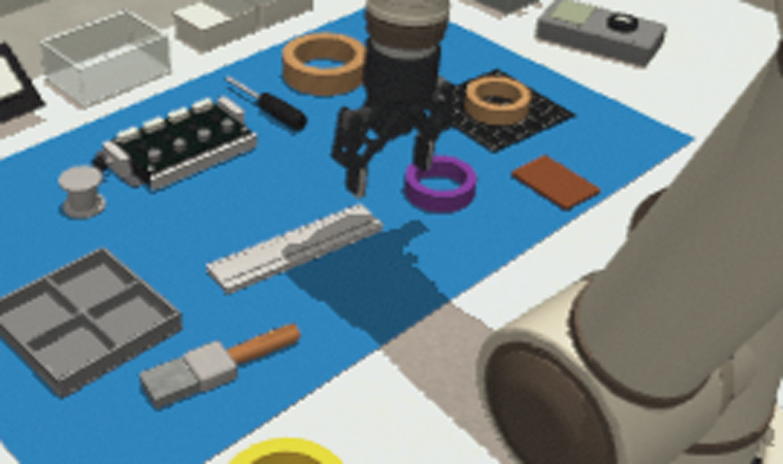

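The tape lies flat in the middle of the cutting mat (crop 497,98). Joint 6 hit its limit, so I'll turn the tool about half a turn the other way.

Call:
play_rows --steps '[{"dp": [0,5,0],"rotation": [0,0,10.6],"claw": 1},{"dp": [0,5,0],"rotation": [0,0,10.6],"claw": 1},{"dp": [0,5,0],"rotation": [0,0,10.6],"claw": 1},{"dp": [0,5,0],"rotation": [0,0,10.6],"claw": 1},{"dp": [0,6,0],"rotation": [0,0,10.6],"claw": 1},{"dp": [0,6,0],"rotation": [0,0,10.6],"claw": 1},{"dp": [0,6,0],"rotation": [0,0,10.6],"claw": 1},{"dp": [0,6,0],"rotation": [0,0,10.6],"claw": 1}]'

```text
time_s: 9.52
position: [0.3694, 0.0392, 0.0985]
tcp_rot: [-3.076, 0.001, 1.427]
wrist_force: [-0.0, 0.4, 0.2]
grip_width: 0.0852
gripper_force: 0.0
```

Call:
play_rows --steps '[{"dp": [0,6,0],"rotation": [0,0,10.6],"claw": 1},{"dp": [0,6,0],"rotation": [0,0,10.6],"claw": 1},{"dp": [0,6,0],"rotation": [0,0,10.6],"claw": 1},{"dp": [0,6,0],"rotation": [0,0,10.6],"claw": 1},{"dp": [0,6,0],"rotation": [0,0,10.6],"claw": 1},{"dp": [0,6,0],"rotation": [0,0,10.6],"claw": 1},{"dp": [0,6,0],"rotation": [0,0,10.6],"claw": 1},{"dp": [0,0,0],"rotation": [0,0,10.6],"claw": 1}]'

```text
time_s: 10.52
position: [0.3694, 0.0814, 0.0984]
tcp_rot: [-3.076, 0.001, 2.907]
wrist_force: [-0.2, 0.5, 0.5]
grip_width: 0.0859
gripper_force: 0.0
```

Call:
play_rows --steps '[{"dp": [2,4,-10],"rotation": [3.65,-0.87,0],"claw": 1},{"dp": [2,0,-15],"rotation": [0,0,4.7],"claw": 1},{"dp": [0,0,-15],"rotation": [0,0,0],"claw": 1},{"dp": [0,0,-15],"rotation": [0,0,0],"claw": 1},{"dp": [0,0,-8],"rotation": [0,0,0],"claw": 1},{"dp": [0,0,-5],"rotation": [0,0,0],"claw": 1},{"dp": [0,0,0],"rotation": [0,0,0],"claw": 1}]'

```text
time_s: 11.4
position: [0.3728, 0.0854, 0.0302]
tcp_rot: [-3.141, 0.001, 2.984]
wrist_force: [-0.6, 0.1, -1.6]
grip_width: 0.0854
gripper_force: 0.0
```

Feel for the mat surface.

Call:
play_rows --steps '[{"dp": [0,0,-3],"rotation": [0,0,0],"claw": 1},{"dp": [0,0,-2],"rotation": [0,0,0],"claw": 1},{"dp": [0,0,0],"rotation": [0,0,0],"claw": 1}]'

```text
time_s: 11.78
position: [0.3728, 0.0853, 0.0253]
tcp_rot: [-3.142, 0.001, 2.984]
wrist_force: [0.5, -0.9, -0.0]
grip_width: 0.0853
gripper_force: 0.0
```

```bash
python3 - <<'E'
from h import *
s=snap('side','side4')
b=cv2.resize(cv2.imread('pics/side4.png')[170:250,250:370],None,fx=6.5,fy=6.5,interpolation=cv2.INTER_CUBIC)
cv2.imwrite('pics/c5.png',b)
print(r.state()['position'],r.state()['wrist_force'])
E
```

```text
[0.37283524 0.08534276 0.02533706] [-0.15831849 -0.86512434 -0.29312965]
```

View pics/c5.png

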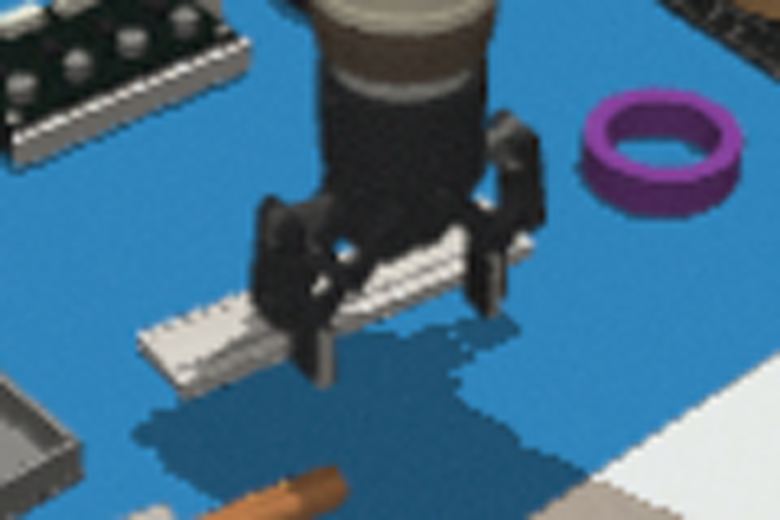

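The fingertips, at crop (318,380) and (490,312), stand just behind the bar and above the mat. I'll keep feeling down.

Call:
play_rows --steps '[{"dp": [0,0,-3],"rotation": [0,0,0],"claw": 1},{"dp": [0,0,0],"rotation": [0,0,0],"claw": 1}]'

```text
time_s: 12.08
position: [0.3727, 0.0853, 0.022]
tcp_rot: [-3.141, 0.0, 2.984]
wrist_force: [-0.3, -0.2, 0.4]
grip_width: 0.0854
gripper_force: 0.0
```

Call:
play_rows --steps '[{"dp": [0,0,-3],"rotation": [0,0,0],"claw": 1},{"dp": [0,0,0],"rotation": [0,0,0],"claw": 1}]'

```text
time_s: 12.32
position: [0.3726, 0.0853, 0.019]
tcp_rot: [-3.141, 0.0, 2.984]
wrist_force: [0.1, -0.2, -0.3]
grip_width: 0.0852
gripper_force: 0.0
```

Call:
play_rows --steps '[{"dp": [0,0,-3],"rotation": [0,0,0],"claw": 1},{"dp": [4.9,-0.8,0],"rotation": [0,0,0],"claw": 1},{"dp": [4.9,-0.8,0],"rotation": [0,0,0],"claw": 1},{"dp": [4.9,-0.8,0],"rotation": [0,0,0],"claw": 1},{"dp": [4.9,-0.8,0],"rotation": [0,0,0],"claw": 1},{"dp": [4.9,-0.8,0],"rotation": [0,0,0],"claw": 1},{"dp": [4.9,-0.8,0],"rotation": [0,0,0],"claw": 1},{"dp": [4.9,-0.8,0],"rotation": [0,0,0],"claw": 1}]'

```text
time_s: 13.32
position: [0.4073, 0.0797, 0.0163]
tcp_rot: [-3.141, 0.001, 2.984]
wrist_force: [-3.1, 1.1, 1.1]
grip_width: 0.0853
gripper_force: 1.0
```

Call:
play_rows --steps '[{"dp": [7.9,-1.2,0],"rotation": [0,0,0],"claw": 1},{"dp": [7.9,-1.2,0],"rotation": [0,0,0],"claw": 1},{"dp": [7.9,-1.2,0],"rotation": [0,0,0],"claw": 1},{"dp": [7.9,-1.2,0],"rotation": [0,0,0],"claw": 1},{"dp": [7.9,-1.2,0],"rotation": [0,0,0],"claw": 1},{"dp": [7.9,-1.2,0],"rotation": [0,0,0],"claw": 1},{"dp": [7.9,-1.2,0],"rotation": [0,0,0],"claw": 1},{"dp": [7.9,-1.2,0],"rotation": [0,0,0],"claw": 1}]'

```text
time_s: 14.32
position: [0.4708, 0.0701, 0.0162]
tcp_rot: [-3.141, 0.001, 2.984]
wrist_force: [-1.4, -0.7, 0.7]
grip_width: 0.0855
gripper_force: 0.8
```

Call:
play_rows --steps '[{"dp": [7,-1.1,0],"rotation": [0,0,0],"claw": 1},{"dp": [7,-1.1,0],"rotation": [0,0,0],"claw": 1},{"dp": [7,-0.8,0],"rotation": [0,0,0.9],"claw": 1},{"dp": [7,-0.7,0],"rotation": [0,0,0.9],"claw": 1},{"dp": [7,-0.6,0],"rotation": [0,0,0.9],"claw": 1},{"dp": [7,-0.5,0],"rotation": [0,0,0.9],"claw": 1},{"dp": [7,-0.4,0],"rotation": [0,0,0.9],"claw": 1},{"dp": [6,-0.3,0],"rotation": [0,0,1.0],"claw": 1}]'

```text
time_s: 15.32
position: [0.5258, 0.0646, 0.0162]
tcp_rot: [-3.141, 0.001, 3.081]
wrist_force: [-1.3, -0.6, 1.1]
grip_width: 0.0857
gripper_force: 0.9
```

```bash
python3 - <<'E'
from h import *
st=r.state();print(st['position'],st['tcp_rot'],st['wrist_force'])
s=snap('top','top5')
b=cv2.resize(cv2.imread('pics/top5.png')[115:215,235:360],None,fx=6,fy=6,interpolation=cv2.INTER_CUBIC)
cv2.imwrite('pics/c6.png',b)
E
```

```text
[0.52575001 0.06462685 0.01624123] [-3.14147544e+00  7.27756593e-04  3.08082353e+00] [-1.29250445 -0.55906869  1.13540211]
```

View pics/c6.png

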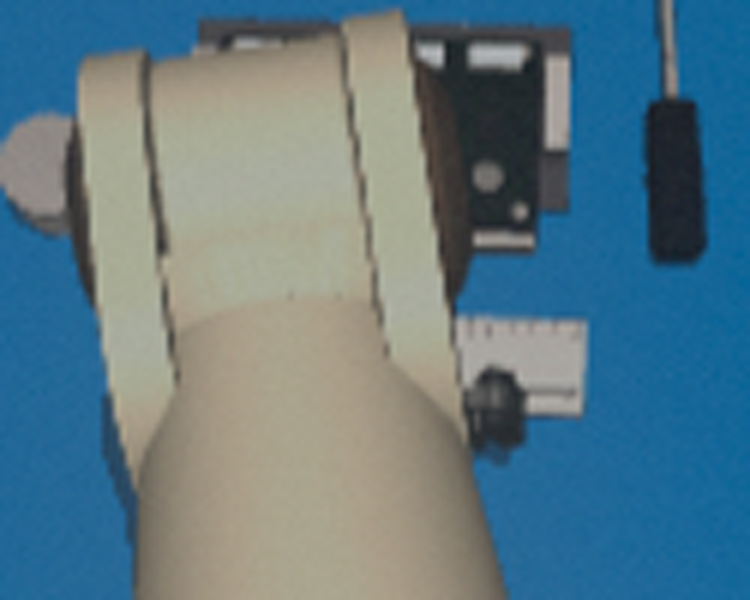

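The bar's right end is at crop (586,320) and the module's right corner at (535,248). That puts the overhang at about 23 mm and the gap at about 30 mm, so I'll close in slowly.

Call:
play_rows --steps '[{"dp": [4,-0.2,0],"rotation": [0,0,0],"claw": 1},{"dp": [4,-0.2,0],"rotation": [0,0,0],"claw": 1},{"dp": [3,-0.2,0],"rotation": [0,0,0],"claw": 1},{"dp": [3,-0.2,0],"rotation": [0,0,0],"claw": 1},{"dp": [2,-0.1,0],"rotation": [0,0,0],"claw": 1},{"dp": [2,-0.1,0],"rotation": [0,0,0],"claw": 1}]'

```text
time_s: 16.12
position: [0.5434, 0.0636, 0.0163]
tcp_rot: [-3.142, 0.001, 3.08]
wrist_force: [-1.2, 0.2, 0.9]
grip_width: 0.0856
gripper_force: 1.0
```

Call:
play_rows --steps '[{"dp": [1,0,0],"rotation": [0,0,0],"claw": 1},{"dp": [1,-0.1,0],"rotation": [0,0,0],"claw": 1},{"dp": [1,0,0],"rotation": [0,0,0],"claw": 1},{"dp": [1,-0.1,0],"rotation": [0,0,0],"claw": 1}]'

```text
time_s: 16.62
position: [0.5473, 0.0634, 0.0163]
tcp_rot: [-3.141, 0.001, 3.08]
wrist_force: [-2.0, -0.3, 1.0]
grip_width: 0.0855
gripper_force: 1.0
```

Call:
play_rows --steps '[{"dp": [1,0,0],"rotation": [0,0,0],"claw": 1},{"dp": [1,-0.1,0],"rotation": [0,0,0],"claw": 1},{"dp": [1,0,0],"rotation": [0,0,0],"claw": 1}]'

```text
time_s: 17.0
position: [0.5504, 0.0633, 0.0163]
tcp_rot: [-3.141, 0.001, 3.08]
wrist_force: [-2.9, 0.3, 2.0]
grip_width: 0.0856
gripper_force: 1.0
```

Call:
play_rows --steps '[{"dp": [0.7,0,0],"rotation": [0,0,0],"claw": 1},{"dp": [0.7,0,0],"rotation": [0,0,0],"claw": 1}]'

```text
time_s: 17.25
position: [0.5517, 0.0633, 0.0163]
tcp_rot: [-3.141, 0.001, 3.08]
wrist_force: [-2.1, -0.3, 1.4]
grip_width: 0.0851
gripper_force: 1.1
```

Call:
play_rows --steps '[{"dp": [0.7,0,0],"rotation": [0,0,0],"claw": 1},{"dp": [0.7,-0.1,0],"rotation": [0,0,0],"claw": 1}]'

```text
time_s: 17.5
position: [0.5531, 0.0633, 0.0163]
tcp_rot: [-3.142, 0.001, 3.08]
wrist_force: [-2.1, 0.9, 0.7]
grip_width: 0.0853
gripper_force: 1.1
```

Call:
play_rows --steps '[{"dp": [0.7,0,0],"rotation": [0,0,0],"claw": 1},{"dp": [0.7,-0.1,0],"rotation": [0,0,0],"claw": 1}]'

```text
time_s: 17.75
position: [0.5545, 0.0632, 0.0163]
tcp_rot: [-3.142, 0.001, 3.08]
wrist_force: [-2.3, 0.0, 0.3]
grip_width: 0.0855
gripper_force: 1.1
```

Call:
play_rows --steps '[{"dp": [0.7,0,0],"rotation": [0,0,0],"claw": 1},{"dp": [0.7,-0.1,0],"rotation": [0,0,0],"claw": 1}]'

```text
time_s: 18.0
position: [0.5559, 0.0631, 0.0163]
tcp_rot: [-3.142, 0.001, 3.08]
wrist_force: [-2.2, 0.0, 1.3]
grip_width: 0.0853
gripper_force: 1.1
```

Call:
play_rows --steps '[{"dp": [0.7,0,0],"rotation": [0,0,0],"claw": 1},{"dp": [0.7,-0.1,0],"rotation": [0,0,0],"claw": 1}]'

```text
time_s: 18.25
position: [0.5571, 0.063, 0.0163]
tcp_rot: [-3.142, 0.0, 3.08]
wrist_force: [-4.6, 0.7, 2.0]
grip_width: 0.0855
gripper_force: 2.1
```

Contact is beginning.

Call:
play_rows --steps '[{"dp": [0.5,0,0],"rotation": [0,0,0],"claw": 1},{"dp": [0,0,0],"rotation": [0,0,0],"claw": 1}]'

```text
time_s: 18.5
position: [0.5575, 0.0629, 0.0162]
tcp_rot: [-3.141, 0.0, 3.08]
wrist_force: [-5.1, 1.0, 1.5]
grip_width: 0.0853
gripper_force: 2.5
```

Call:
play_rows --steps '[{"dp": [0.5,0,0],"rotation": [0,0,0],"claw": 1},{"dp": [0,0,0],"rotation": [0,0,0],"claw": 1}]'

```text
time_s: 18.75
position: [0.5579, 0.0629, 0.0162]
tcp_rot: [-3.141, -0.0, 3.08]
wrist_force: [-6.1, -0.3, 3.8]
grip_width: 0.0854
gripper_force: 2.9
```

Call:
play_rows --steps '[{"dp": [0.7,0,0],"rotation": [0,0,0],"claw": 1},{"dp": [0,0,0],"rotation": [0,0,0],"claw": 1}]'

```text
time_s: 19.0
position: [0.5584, 0.0628, 0.0162]
tcp_rot: [-3.141, -0.001, 3.08]
wrist_force: [-7.2, -2.0, 4.2]
grip_width: 0.085
gripper_force: 3.5
```

Call:
play_rows --steps '[{"dp": [0.7,0,0],"rotation": [0,0,0],"claw": 1},{"dp": [0,0,0],"rotation": [0,0,0],"claw": 1}]'

```text
time_s: 19.25
position: [0.5588, 0.0628, 0.0161]
tcp_rot: [-3.141, -0.001, 3.08]
wrist_force: [-8.5, -0.5, 5.3]
grip_width: 0.0852
gripper_force: 4.2
```

Call:
play_rows --steps '[{"dp": [0.8,0,0],"rotation": [0,0,0],"claw": 1},{"dp": [0.5,0,0],"rotation": [0,0,0],"claw": 1},{"dp": [0,0,0],"rotation": [0,0,0],"claw": 1}]'

```text
time_s: 19.62
position: [0.5596, 0.0628, 0.0161]
tcp_rot: [-3.141, -0.002, 3.08]
wrist_force: [-11.0, -0.6, 6.8]
grip_width: 0.0857
gripper_force: 5.7
```

```bash
python3 - <<'E'
from h import *
st=r.state();print(st['position'],st['tcp_rot'],st['wrist_force'],st['moment'],st['joints'].round(3))
E
```

```text
[0.55956156 0.06275343 0.01608279] [-3.14094389e+00 -2.25808587e-03  3.07997430e+00] [-11.03615218  -0.574584     6.8033494 ] [-0.15235154  2.1974563   0.30146052] [ 0.112  0.159 -0.206  1.208 -0.     0.173]
```

Call:
play_rows --steps '[{"dp": [0,0,0],"rotation": [0,0,0.4],"claw": 1},{"dp": [0,0,0],"rotation": [0,0,0],"claw": 1}]'

```text
time_s: 19.88
position: [0.5598, 0.0626, 0.016]
tcp_rot: [-3.141, -0.002, 3.086]
wrist_force: [-9.9, -2.0, 6.0]
grip_width: 0.0855
gripper_force: 4.9
```

```bash
python3 - <<'E'
from h import *
st=r.state();print(st['position'],st['tcp_rot'],st['wrist_force'],st['moment'])
E
```

```text
[0.55975527 0.06263926 0.01603883] [-3.14077473e+00 -1.81790356e-03  3.08638945e+00] [-9.86608841 -1.95672295  6.00614249] [-0.31652737  1.85695296 -0.01870341]
```

Now it is even (Mz about 0). One slightly firmer push, then straight back off.

Call:
play_rows --steps '[{"dp": [0.8,0,0],"rotation": [0,0,0],"claw": 1},{"dp": [0.7,0,0],"rotation": [0,0,0],"claw": 1},{"dp": [0,0,0],"rotation": [0,0,0],"claw": 1},{"dp": [0,0,0],"rotation": [0,0,0],"claw": 1}]'

```text
time_s: 20.38
position: [0.5604, 0.0626, 0.016]
tcp_rot: [-3.141, -0.003, 3.086]
wrist_force: [-13.8, -1.9, 8.9]
grip_width: 0.0854
gripper_force: 7.2
```

```bash
python3 - <<'E'
from h import *
st=r.state();print(st['position'],st['tcp_rot'],st['wrist_force'],st['moment'])
E
```

```text
[0.56044354 0.06259618 0.01598481] [-3.14056521 -0.00348534  3.08644988] [-13.76897516  -1.91453198   8.92648844] [-0.3545429   2.71660391  0.02731944]
```

Call:
play_rows --steps '[{"dp": [-1,0.1,0],"rotation": [0,0,0],"claw": 1},{"dp": [-1,0,0],"rotation": [0,0,0],"claw": 1},{"dp": [-1,0.1,0],"rotation": [0,0,0],"claw": 1},{"dp": [-1,0,0],"rotation": [0,0,0],"claw": 1},{"dp": [-1,0.1,0],"rotation": [0,0,0],"claw": 1},{"dp": [-1,0,0],"rotation": [0,0,0],"claw": 1},{"dp": [-1,0.1,0],"rotation": [0,0,0],"claw": 1},{"dp": [-1,0,0],"rotation": [0,0,0],"claw": 1}]'

```text
time_s: 21.38
position: [0.5546, 0.0634, 0.0164]
tcp_rot: [3.141, 0.001, 3.087]
wrist_force: [0.4, 0.2, 0.2]
grip_width: 0.0854
gripper_force: 0.0
```

Call:
play_rows --steps '[{"dp": [-2,0.1,0],"rotation": [0,0,0],"claw": 1},{"dp": [-4,0.2,0],"rotation": [0,0,0],"claw": 1},{"dp": [-8,0.4,0],"rotation": [0,0,0],"claw": 1},{"dp": [-10,0.6,0],"rotation": [0,0,0],"claw": 1},{"dp": [-10,0.6,0],"rotation": [0,0,0],"claw": 1},{"dp": [-10,0,15],"rotation": [0,0,0],"claw": 1},{"dp": [-20,0,40],"rotation": [0,0,0],"claw": 1},{"dp": [-20,0,50],"rotation": [0,0,0],"claw": 1}]'

```text
time_s: 22.38
position: [0.469, 0.0652, 0.1227]
tcp_rot: [-3.141, -0.0, 3.087]
wrist_force: [0.6, 0.5, -0.2]
grip_width: 0.0856
gripper_force: 0.0
```

Call:
play_rows --steps '[{"dp": [-20,-50,30],"rotation": [0,0,0],"claw": 1},{"dp": [-20,-50,30],"rotation": [0,0,0],"claw": 1},{"dp": [-10,-50,0],"rotation": [0,0,0],"claw": 1},{"dp": [-10,-50,0],"rotation": [0,0,0],"claw": 1},{"dp": [0,-50,0],"rotation": [0,0,0],"claw": 1},{"dp": [0,-50,0],"rotation": [0,0,0],"claw": 1},{"dp": [0,0,0],"rotation": [0,0,0],"claw": 1}]'

```text
time_s: 23.25
position: [0.4097, -0.2371, 0.182]
tcp_rot: [-3.141, 0.001, 3.083]
wrist_force: [-0.5, 0.4, 0.3]
grip_width: 0.0855
gripper_force: 0.0
```

```bash
python3 - <<'E'
from h import *
st=r.state();print(st['time_s'],st['position'],st['wrist_force'])
s=snap('top','top6');snap('side','side6')
a=cv2.resize(cv2.imread('pics/top6.png')[115:185,235:385],(780,364),interpolation=cv2.INTER_CUBIC)
b=cv2.resize(cv2.imread('pics/side6.png')[150:195,230:325],(486,230),interpolation=cv2.INTER_CUBIC)
o=np.zeros((600,780,3),np.uint8);o[:364]=a;o[366:596,:486]=b
cv2.imwrite('pics/c7.png',o)
E
```

```text
23.25 [ 0.40972649 -0.2371235   0.18202403] [-0.50594653  0.37554575  0.3233969 ]
```

View pics/c7.png

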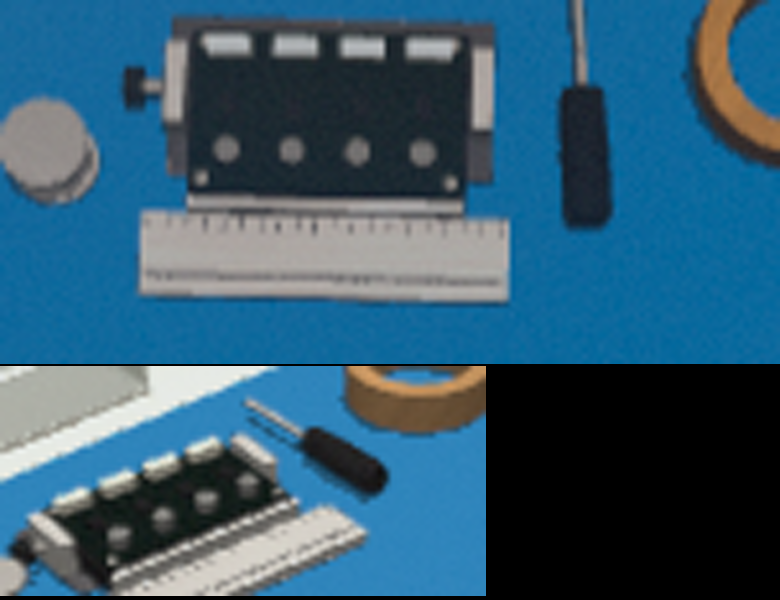

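The bar, crop (138–508, 212), lies flush and spans the module's front (188–464). The arm is clear, so I'll hand in.

```bash
python3 -c "
from bench import order
print(order.job_done())"
```

```text
the job is handed in; nothing more can be done
None
```

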